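# Load the last cell holder into the spring magazine

### The job

Lift the black cell holder straight up out of the interlocked row on the rail, so that the two red holders stay lying in their places. Lay it flat on the stack in the spring magazine, lengthwise like the ones already in it, and press it down against the spring until both latch bolts have snapped out over it and it stays there when you let go. Leave the tape roll, the cutters and the marker where they are.

Things in the scene. Friction and masses are not known exactly. Their poses are not given: they have to be found in the camera images.
- black_holder_mid (a point): Centre (half-way up) of the one BLACK two-cell battery holder in the row on the rail, in any of its 3 places: moulded plastic block 34 (its x) x 60 (its y) x 14 mm, solid flat top, 30 g. Each y end has a 4 mm long dovetail tongue beside a matching groove (68 mm long in all; a half turn looks the same), locked with its neighbours: only a straight lift of over 14 mm frees it. Plain long sides.
- red_holder_1_mid (a point): Centre, half-way up, of the first of two RED holders in the row; loose, same shape as the black one.
- red_holder_2_mid (a point): Centre, half-way up, of the second RED holder in the row; loose, same shape.
- rail: Fixed aluminium storage rail; origin at the centre of its underside on the worktop, y along it. Foot 58 x 232 x 4 mm, on it a bar 26 mm wide, top 18 mm high. The holders lie in a row on the bar at y = -61, 0, 61 mm, length along y, overhanging it by 4 mm on both long sides, about 1 mm play between them. Grey keyed end stops at y = +-92 to 109 mm, up to 33 mm high.
- magazine: Fixed upright spring magazine; origin at the centre of its underside on the worktop, z up. Grey foot 78 x 136 x 8 mm. Two aluminium channel ends make a shaft 37.6 (x) by 72 mm (y) inside for holders lying flat, length along y, either way round; front and back are open for |y| < 24 mm. Channels are 99 mm high, flaring 5 mm outward to 106 mm as a lead-in. Outside, bolt housings and knobs to y = +-67 mm.
- magazine_mouth (a point): Point on the shaft's axis at the height of the bolts' undersides, 85 mm above the worktop, axes as the magazine's. At the start two black holders are in, the upper one's top level with this point; a third, once home, has its top here (its centre 7 mm below). A holder laid in from above first rests on the bolts' ramps, its underside about 8 mm above this point.
- follower (a joint): Travel of the white spring follower under the stack, m, positive downward: 0 with two holders below the bolts, 0.014 with three, stop at 0.026 (so a third can be pushed up to 12 mm below its final height). Pushes up with 6 N at 0 plus 120 N/m. With the bolts' resistance, pressing a holder home takes about 7 to 12 N.
- bolt_left (a joint): Brass latch bolt, 7 mm wide, through the magazine's +y end, m: 0 = fully out, its flat underside overlapping the holder's end by 4.5 mm (locked); grows as it is pushed outward, to 0.0078. Its top is a steep ramp (35 degrees off vertical, 11 mm high): a holder pushed down spreads the bolts, and they snap back once its top is below them. Spring 1 N plus 150 N/m.
- bolt_right (a joint): The same latch bolt at the magazine's -y end.
- tape_roll: Bystander: roll of amber tape lying flat, 66 mm across, 13 mm high, origin at the centre of its underside.
- side_cutter: Bystander: small red-handled side cutter lying flat, 37 x 125 x 10 mm, length along its y, origin at the centre of its underside.
- marker: Bystander: black and white marker pen lying flat, 13 x 132 x 13 mm, length along its y, origin at the centre of its underside.
Mind the look-alikes: they are no part of the job. What is shaped like the magazine but pink or purple is not meant.

How it is judged:
By the outcome, as a careful person would: the job done as asked, in the order asked, and still so for the second after the job is handed in, with the robot touching nothing.
It also fails if it takes over 48 s, if anything falls off the work surface, if the arm or the gripper's body presses on something with over 40 N, if the wrist force passes 120 N, or if a joint passes its speed limit or range.

### The arm

A 6-joint arm with a two-finger parallel gripper is mounted at the origin on a cart in front of the work surface, level with it; the furniture and walls round the work are solid. World frame = base frame: x ahead of the robot, y to its left, z up, the work surface at z = 0. Lengths are in m, angles in degrees, forces in N, time in s.
With the tool pointing down it reaches from about 0.35 to 1 m from the base axis. Payload 7.1 kg.
Tool frame: the origin (TCP) lies at the very end of the fingers, on their centre line; the grasp point (between the pads) lies 19 mm behind it; z points along the fingers, y is the line along which they close (so a half turn about z gives the same grasp; the last joint's range is limited). The gripper opens to 85 mm and grips with 20 to 120 N. Pads are 22 mm wide; open, the fingers measure 114 mm over their backs; the gripper's body (76 mm by 85 mm) begins 54 mm behind the grasp point. The pads swing forward as they close: fully open they stand 13 mm farther back than shut.
Start: joints at [66.005, 24.242, 93.386, -0, 62.372, -1.089], TCP at [0.243, 0.576, 0.231] pointing down, gripper open.
Joint ranges: [-172.04, 172.04], [-51.8, 120.97], [4.93, 147.93], [-75.15, 255.16], [6.16, 154.13], [-145.62, 145.62]. Speed limits (degrees/s): [136.94, 136.94, 172.46, 180, 180, 180].

### API

Orientations are given as [roll, pitch, yaw] about the fixed x, y, z axes, in that order (R = Rz(yaw) Ry(pitch) Rx(roll)).
In Python, from plant import ctrl, vision, order gives the robot as it stands.
- The arm moves only by the shell command python3 -m creep 'ROWS'. ROWS is JSON, a list of rows, each an object with "grip": the opening, from -1 (shut) to 1 (fully open); "dp": the shift along the tool's x, y, z in units of 40 mm (1.0 is 40 mm), a list of three; "yaw": the turn about the tool's z in units of 5 degrees (1.0 is 5 degrees). In form: [{"grip": grip, "dp": [tx, ty, tz], "yaw": yaw}, ...]. A call has 1 to 5 rows; each row is the pose to reach, as a shift and turn from the pose commanded when the call began, along the tool's axes at that moment; what a row does not reach only later rows make up. A row lasts 1/8 s, in which the tool goes at most 62.5 mm and 10.7 degrees, less where a joint would pass 70% of its speed; a pose out of reach is approached as far as the arm can. A call with a gripper value outside its range is refused whole. The fingers move at their own pace and stop on an object; the grip force is fixed at half the most. Time passes only in rows, so rows that repeat a pose let the fingers close. It gives the time, the measured TCP pose, the force, the opening and the grip force at its end, in the units of the state.
- ctrl.observe(): the state, without advancing time (a new reading comes with each control period).
- vision.capture(name): name is "scene" or "top"; returns (picture, depth): 384x512x3 uint8, blue, green, red; 384x512 float32, m along the optical axis (not along the pixel's ray), 0 where there is no reading.
- vision.camera_info(name): a dict with "mtx" (3x3 intrinsics, pixels), "k1" (the pictures are not rectified: a ray, as slopes to the right and down, at radius r is drawn at 1 + k1 r^2 times it, then the intrinsics apply), "extrinsics" (4x4, takes a point from world to camera coordinates). Camera axes: x right, y down, z forward; pixel columns grow to the right and rows downward; lengths in m; the calibration is good to about 2 mm. A picture is of the moment at which its call begins. camera_info takes no time and is no camera call.
- order.hand_in(): hands the job in; it is judged then, once.
The state is a dict: "clock": time; "q": joint angles; "joint_vel": joint speeds; "effort": joint torques, N m; "position": TCP position; "tool_rot": TCP orientation; "contact_force": force on the tool from outside, world axes, zero at the start; "moment": the same for the moment, N m; "finger_gap": opening from 0.0 (shut) to 1.0 (fully open); "grip_force": force on a finger pad.
Only numpy, scipy, OpenCV 4.12 (cv2) and the standard library are available. Lean on these libraries where they do the work, as an engineer would, in place of code of your own. Each camera call takes 0.05 s, during which the arm holds its last target. There are 200 camera calls.

## Working session

There is one attempt and no reset: what is moved stays moved. The work goes in short steps, Python scripts to look and compute and a shell command to move; the robot and the scene stay as the last step left them, time stands still between calls to the robot, and variables do not carry over. Pictures are saved under pics/ and viewed, at most 10 in all, crops included, and the job is handed in when it is done.

```bash
mkdir -p pics; ls
python3 - <<'E'
from plant import ctrl, vision
import cv2,numpy as np
for n in("scene","top"):
    p,d=vision.capture(n); cv2.imwrite(f"pics/{n}0.png",p); np.save(f"{n}0.npy",d)
    i=vision.camera_info(n); print(n,i)
print(ctrl.observe())
E
```

```text
pics
scene {'mtx': array([[495.01912498,   0.        , 255.97757649],
       [  0.        , 495.01912498, 190.65460925],
       [  0.        ,   0.        ,   1.        ]]), 'k1': -0.1281954184131016, 'extrinsics': array([[ 0.74785588, -0.66373417,  0.01298181, -0.48137015],
       [-0.44323385, -0.5137764 , -0.73455944,  0.21055484],
       [ 0.49422195,  0.54359062, -0.67842016,  1.42786939],
       [ 0.        ,  0.        ,  0.        ,  1.        ]])}
top {'mtx': array([[379.67015158,   0.        , 263.97436067],
       [  0.        , 379.67015158, 200.09803694],
       [  0.        ,   0.        ,   1.        ]]), 'k1': -0.07152127095592391, 'extrinsics': array([[-0.01129012, -0.99986484, -0.01195113, -0.12708713],
       [-0.98902929,  0.01292665, -0.14715289,  0.53146711],
       [ 0.14728748,  0.01015864, -0.98904156,  1.46159902],
       [ 0.        ,  0.        ,  0.        ,  1.        ]])}
{'clock': 0.1, 'q': array([ 6.60024437e+01,  2.42817200e+01,  9.34279048e+01, -1.86856966e-03,
        6.23706771e+01, -1.08891750e+00]), 'joint_vel': array([-0.03507903, -0.05330645, -0.08956578, -0.02559214, -0.0410582 ,
       -0.05566656]), 'effort': array([ 1.93997580e-04, -5.58423257e+01, -2.82443476e+01,  4.75970307e-05,
        2.97905783e-03, -3.04764990e-05]), 'position': array([0.24307485, 0.57525641, 0.23059941]), 'tool_rot': array([-1.79919681e+02,  1.27911764e-04,  1.57092229e+02]), 'contact_force': array([0.20327536, 0.48409542, 0.90422707]), 'moment': array([-0.0005223 , -0.0290829 , -0.04270303]), 'grip_force': 0.0, 'finger_gap': 0.9985369669662715}
```

View pics/scene0.png

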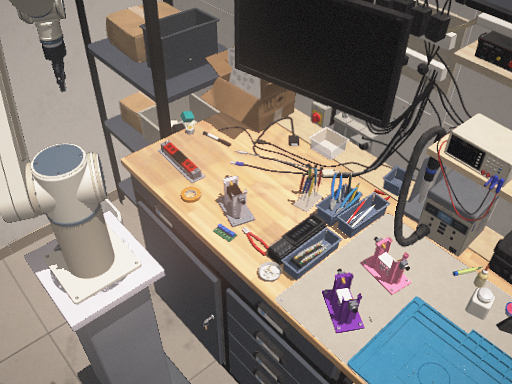

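View pics/top0.png

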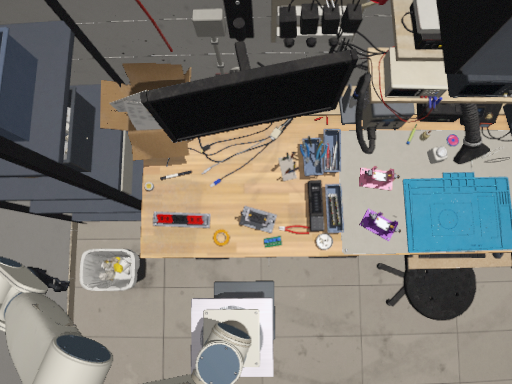

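Top view: the rail with the row is at about (181,219), the grey magazine at (257,218). The look-alikes are the purple one (380,224), the pink one (378,178) and the black box at (316,205). Next is a close crop of the row and the magazine.

```bash
cat > h.py <<'E'
import numpy as np,cv2
from plant import ctrl,vision
def ray(n,uv):
    i=vision.camera_info(n);D=np.array([i["k1"],0,0,0,0.])
    s=cv2.undistortPoints(np.array(uv,float).reshape(-1,1,2),i["mtx"],D).reshape(-1,2)
    R=i["extrinsics"][:3,:3];t=i["extrinsics"][:3,3]
    return -R.T@t,np.c_[s,np.ones(len(s))]@R
def onz(n,uv,z):
    c,d=ray(n,uv);return c+d*((z-c[2])/d[:,2])[:,None]
def bydepth(n,uv,depth):
    c,d=ray(n,uv);return c+d*np.asarray(depth)[:,None]
def proj(n,P):
    i=vision.camera_info(n);E=i["extrinsics"]
    return cv2.projectPoints(np.array(P,float).reshape(-1,1,3),cv2.Rodrigues(E[:3,:3])[0],E[:3,3],i["mtx"],np.array([i["k1"],0,0,0,0.]))[0].reshape(-1,2)
def cloud(n,d,box):
    x0,y0,x1,y1=box;v,u=np.mgrid[y0:y1,x0:x1];u=u.ravel();v=v.ravel()
    return u,v,bydepth(n,np.c_[u,v],d[v,u])
E
python3 - <<'E'
import cv2,numpy as np
t=cv2.imread("pics/top0.png");s=cv2.imread("pics/scene0.png")
r=lambda a,w,h:cv2.resize(a,(w,h),interpolation=cv2.INTER_CUBIC)
a=r(t[205:235,145:285],800,171);b=r(s[135:185,150:210],400,333);c=r(s[165:225,210:270],400,333)
cv2.imwrite("pics/c1.png",np.vstack([a,np.hstack([b,c])]))
from h import *
d=np.load("top0.npy")
for box in((148,208,215,232),(235,202,280,234)):
    u,v,P=cloud("top",d,box)
    hsv=cv2.cvtColor(t,cv2.COLOR_BGR2HSV)[v,u]
    wood=(abs(P[:,2])<.004)
    print("wood z",np.median(P[wood][:,2]),wood.sum())
    for lo in np.arange(.004,.12,.008):
        m=(P[:,2]>lo)&(P[:,2]<lo+.008)
        if m.sum()>3: print(round(lo,3),m.sum(),P[m].mean(0).round(3),P[m].min(0).round(3),P[m].max(0).round(3))
    if box[0]==148:
        red=((hsv[:,0]<8)|(hsv[:,0]>172))&(hsv[:,1]>150)&(hsv[:,2]>80)
        m=np.zeros(t.shape[:2],np.uint8);m[v[red],u[red]]=255
        n,_,st,ce=cv2.connectedComponentsWithStats(m);print(st,ce)
        for k in range(1,n):
            if st[k,4]>20: print(onz("top",[ce[k]],.032))
E
```

```text
wood z 0.0008303680256243062 733
0.004 337 [0.457 0.205 0.006] [0.412 0.068 0.004] [0.508 0.339 0.012]
0.012 13 [0.455 0.168 0.014] [0.428 0.091 0.012] [0.482 0.278 0.019]
0.02 67 [0.458 0.19  0.026] [0.439 0.093 0.021] [0.477 0.306 0.028]
0.028 315 [0.459 0.194 0.032] [0.438 0.092 0.028] [0.481 0.31  0.036]
0.036 78 [0.459 0.216 0.038] [0.438 0.096 0.036] [0.479 0.306 0.041]
[[     0      0    512    384 196359]
 [   157    214     16      9    124]
 [   186    216     17      9    125]] [[255.59647381 191.4651633 ]
 [164.4516129  218.36290323]
 [194.272      219.576     ]]
[[0.46266066 0.26276624 0.032     ]]
[[0.45653299 0.14324757 0.032     ]]
wood z 0.00028488695685058296 602
0.004 400 [ 0.455 -0.106  0.008] [ 0.401 -0.194  0.004] [ 0.529 -0.016  0.012]
0.012 60 [ 0.447 -0.109  0.014] [ 0.405 -0.192  0.012] [ 0.507 -0.033  0.018]
0.02 4 [ 0.44  -0.126  0.025] [ 0.424 -0.152  0.022] [ 0.461 -0.069  0.027]
0.044 4 [ 0.453 -0.086  0.048] [ 0.443 -0.141  0.046] [ 0.466 -0.063  0.051]
0.06 8 [ 0.464 -0.078  0.064] [ 0.441 -0.098  0.06 ] [ 0.485 -0.067  0.068]
0.068 8 [ 0.452 -0.098  0.073] [ 0.425 -0.137  0.071] [ 0.483 -0.076  0.075]
0.076 45 [ 0.455 -0.11   0.082] [ 0.435 -0.141  0.076] [ 0.474 -0.068  0.084]
0.084 104 [ 0.458 -0.102  0.087] [ 0.435 -0.16   0.084] [ 0.485 -0.043  0.092]
0.092 44 [ 0.455 -0.106  0.096] [ 0.43  -0.167  0.092] [ 0.481 -0.043  0.1  ]
0.1 72 [ 0.458 -0.105  0.103] [ 0.426 -0.156  0.1  ] [ 0.491 -0.055  0.108]
0.108 7 [ 0.463 -0.104  0.11 ] [ 0.441 -0.149  0.108] [ 0.49  -0.062  0.113]
```

View pics/c1.png

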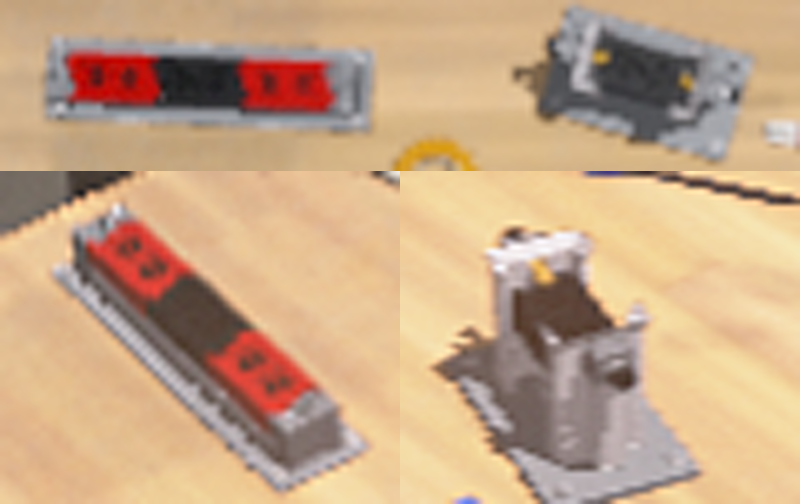

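The close crop shows the black holder in the middle place between the two reds, around (181,219), and the grey magazine with its two brass bolts at about (250,215) and (265,219). Next I measure yaw and centre more precisely.

Run:
```python
from h import *
def cen(m):
    n,_,st,ce=cv2.connectedComponentsWithStats(m.astype(np.uint8));return [(st[k,4],ce[k].round(2),st[k,:4]) for k in range(1,n) if st[k,4]>=2]
for n,boxr,boxm in(("top",(148,208,215,232),(238,202,280,234)),("scene",(155,138,208,182),(218,168,262,225))):
    im=cv2.imread(f"pics/{n}0.png");hsv=cv2.cvtColor(im,cv2.COLOR_BGR2HSV)
    H,S,V=[hsv[...,k].astype(int) for k in range(3)]
    def sub(m,b):
        o=np.zeros(m.shape,np.uint8);o[b[1]:b[3],b[0]:b[2]]=m[b[1]:b[3],b[0]:b[2]];return o
    red=((H<8)|(H>172))&(S>140)&(V>80); red=cv2.morphologyEx(sub(red,boxr),cv2.MORPH_CLOSE,np.ones((3,3)))
    for a,c,st in cen(red):
        if a>20:
            k=(np.arange(512)[None]>=st[0])&(np.arange(512)[None]<st[0]+st[2])&(red>0)
            ys,xs=np.nonzero(k);P=onz(n,np.c_[xs,ys],.032)
            r=cv2.minAreaRect((P[:,:2]*1000).astype(np.float32));print(n,"red",a,P[:,:2].mean(0).round(4),r)
    blk=sub((V<75),boxr)
    print(n,"blk",[(a,c,onz(n,[c],.032)[0].round(4)) for a,c,_ in cen(blk) if a>15])
    br=sub((H>12)&(H<32)&(S>130)&(V>120),(245,210,270,224) if n=="top" else (228,172,245,188))
    print(n,"brass",[(a,c,onz(n,[c],.090)[0].round(4)) for a,c,_ in cen(br)])
    bm=sub(V<75,(246,208,270,226) if n=="top" else (225,178,246,198))
    print(n,"magblk",[(a,c,onz(n,[c],.085)[0].round(4)) for a,c,_ in cen(bm) if a>15])
t=cv2.imread("pics/top0.png");d=np.load("top0.npy")
u,v,P=cloud("top",d,(230,198,285,238));hsv=cv2.cvtColor(t,cv2.COLOR_BGR2HSV)[v,u]
notw=hsv[:,1]<60
m=np.zeros(t.shape[:2],np.uint8);m[v[notw],u[notw]]=1
n,l,st,ce=cv2.connectedComponentsWithStats(m);k=1+np.argmax(st[1:,4]);ys,xs=np.nonzero(l==k)
Q=onz("top",np.c_[xs,ys],.008);print(st[k],cv2.minAreaRect((Q[:,:2]*1000).astype(np.float32)))
r=lambda a,s:cv2.resize(a,None,fx=s,fy=s,interpolation=cv2.INTER_CUBIC)
o=np.hstack([r(t[202:234,236:280],9),r(cv2.imread("pics/scene0.png")[169:225,216:260],288/56)]);print(o.shape);cv2.imwrite("pics/c2.png",o)
```

```text
top red 130 [0.4629 0.2626] ((464.142578125, 262.62152099609375), (61.3908805847168, 31.95707893371582), 89.41722869873047)
top red 129 [0.4564 0.1433] ((454.892822265625, 144.43740844726562), (64.50794982910156, 31.754915237426758), 89.34261322021484)
top blk [(np.int32(124), array([179.23, 219.2 ]), array([0.4587, 0.2034, 0.032 ]))]
top brass [(np.int32(5), array([249.8, 214.6]), array([ 0.4673, -0.0797,  0.09  ])), (np.int32(3), array([264.67, 219.33]), array([ 0.4486, -0.1359,  0.09  ]))]
top magblk [(np.int32(120), array([256.79, 217.84]), array([ 0.4551, -0.1059,  0.085 ]))]
scene red 109 [0.4625 0.2619] ((462.5997314453125, 261.273681640625), (66.38587951660156, 38.427703857421875), 88.67901611328125)
scene red 123 [0.4567 0.1432] ((457.4064636230469, 143.8796844482422), (68.46710968017578, 36.53980255126953), 85.65200805664062)
scene blk []
scene brass [(np.int32(9), array([230.89, 183.  ]), array([ 0.4688, -0.0764,  0.09  ]))]
scene magblk []
[239 206  38  27 654] ((458.9924621582031, -105.32865905761719), (140.66506958007812, 78.86642456054688), 73.38105010986328)
(288, 622, 3)
```

View pics/c2.png

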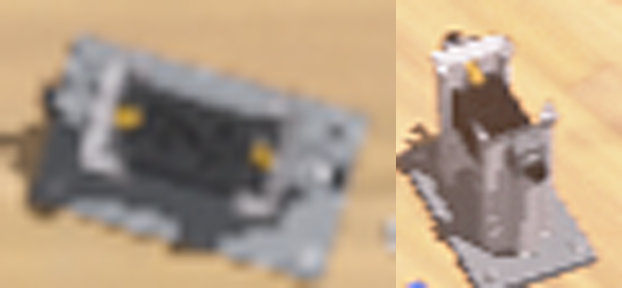

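The brass bolts (top 250,215 and 265,219) and the foot rectangle agree. Magazine axis is about (0.458,-0.106) with yaw about -17°, and the black holder is at (0.4597,0.203) with yaw -3°. Now moving over the holder.

```bash
cat >> h.py <<'E'
def to(x,y,z,yaw):
    s=ctrl.observe();p=np.array(s["position"]);w=s["tool_rot"][2];a=np.radians(w);d=np.array([x,y,z])-p
    print("at",p.round(4),s["tool_rot"].round(2),"dp",(np.array([d@[np.cos(a),np.sin(a),0],d@[np.sin(a),-np.cos(a),0],-d[2]])/.04).round(3),"yaw",round(((w-yaw+180)%360-180)/5,3))
E
python3 -m creep '[{"grip":1,"dp":[-1.7,-1.3,0],"yaw":2},{"grip":1,"dp":[-2.9,-2.2,0],"yaw":4},{"grip":1,"dp":[-4.1,-3.1,0],"yaw":6},{"grip":1,"dp":[-5.3,-4.0,0],"yaw":8},{"grip":1,"dp":[-6.5,-4.9,0.5],"yaw":10}]'
python3 -c "
from h import *
to(.4597,.203,.12,87)"
```

```text
clock: 0.72
position: [0.4001, 0.3057, 0.2161]
tool_rot: [179.9, -0.0, 106.8]
contact_force: [1.4, -0.4, 0.9]
finger_gap: 1.003
grip_force: 0.0
at [0.4001 0.3057 0.2161] [ 1.7986e+02 -4.0000e-02  1.0677e+02] dp [-2.889  0.684  2.401] yaw 3.955
```

```bash
python3 -m creep '[{"grip":1,"dp":[-1.5,0.35,0.8],"yaw":2},{"grip":1,"dp":[-2.9,0.7,1.6],"yaw":4},{"grip":1,"dp":[-2.9,0.7,2.4],"yaw":4},{"grip":1,"dp":[-2.9,0.7,2.4],"yaw":4}]'
python3 - <<'E'
from h import *
to(.4597,.203,.06,87)
p,d=vision.capture("top");q,_=vision.capture("scene")
pr=[proj(n,[[.4597,.203,.032]]) for n in("top","scene")];print(pr)
r=lambda a:cv2.resize(a,(400,400),interpolation=cv2.INTER_CUBIC)
cv2.imwrite("pics/g1.png",np.hstack([r(p[189:249,150:210]),r(q[110:190,150:230])]))
E
```

```text
clock: 1.23
position: [0.458, 0.2027, 0.1171]
tool_rot: [-179.7, 0.1, 87.0]
contact_force: [0.5, -1.0, 0.9]
finger_gap: 1.0
grip_force: 0.0
at [0.458  0.2027 0.1171] [-1.7968e+02  1.5000e-01  8.6980e+01] dp [0.009 0.043 1.427] yaw -0.004
[array([[179.32493567, 218.94448891]]), array([[179.07527797, 156.43160085]])]
```

View pics/g1.png

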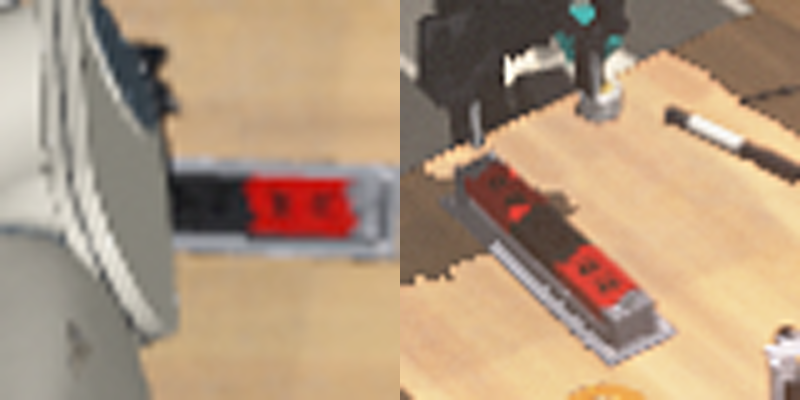

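The crop shows both fingers straddling the row above the black middle holder (fingertips near scene px (165,134) and (191,128)). Descending.

```bash
python3 -m creep '[{"grip":1,"dp":[0,0.04,1],"yaw":0},{"grip":1,"dp":[0,0.04,2.0],"yaw":0},{"grip":1,"dp":[0,0.04,2.65],"yaw":0},{"grip":1,"dp":[0,0.04,2.65],"yaw":0},{"grip":1,"dp":[0,0.04,2.65],"yaw":0}]'
python3 -c "
from h import *
to(.4597,.203,.011,87)"
```

```text
clock: 1.95
position: [0.4622, 0.2055, 0.015]
tool_rot: [179.9, -0.1, 87.2]
contact_force: [0.8, 0.1, -0.6]
finger_gap: 1.0
grip_force: 0.0
at [0.4622 0.2055 0.015 ] [ 1.7987e+02 -6.0000e-02  8.7160e+01] dp [-0.065 -0.06   0.099] yaw 0.032
```

```bash
python3 -m creep '[{"grip":1,"dp":[0,0,0.05],"yaw":0},{"grip":1,"dp":[0,0,0.05],"yaw":0}]'
python3 -m creep '[{"grip":1,"dp":[0,0,0],"yaw":0}]'
```

```text
clock: 2.2
position: [0.4618, 0.2047, 0.0122]
tool_rot: [179.9, -0.0, 87.1]
contact_force: [-0.1, -1.0, 0.8]
finger_gap: 0.994
grip_force: 0.0
clock: 2.33
position: [0.4615, 0.2044, 0.0118]
tool_rot: [180.0, -0.0, 87.1]
contact_force: [0.4, -0.0, 0.1]
finger_gap: 0.999
grip_force: 0.0
```

```bash
python3 -m creep '[{"grip":1,"dp":[-0.03,-0.045,0.02],"yaw":0},{"grip":0.2,"dp":[-0.03,-0.045,0.02],"yaw":0},{"grip":-0.1,"dp":[-0.03,-0.045,0.02],"yaw":0},{"grip":-0.2,"dp":[-0.03,-0.045,0.02],"yaw":0},{"grip":-0.2,"dp":[-0.03,-0.045,0.02],"yaw":0}]'
python3 -m creep '[{"grip":-0.4,"dp":[0,0,0],"yaw":0},{"grip":-0.6,"dp":[0,0,0],"yaw":0},{"grip":-0.6,"dp":[0,0,0],"yaw":0}]'
```

```text
clock: 2.95
position: [0.4596, 0.2033, 0.0105]
tool_rot: [180.0, -0.0, 87.1]
contact_force: [1.4, -0.6, -0.3]
finger_gap: 0.398
grip_force: 0.2
clock: 3.32
position: [0.4596, 0.2033, 0.0108]
tool_rot: [180.0, -0.0, 87.1]
contact_force: [-1.0, -1.0, 5.8]
finger_gap: 0.382
grip_force: 60.0
```

```bash
python3 -m creep '[{"grip":-0.6,"dp":[0,0,-0.12],"yaw":0},{"grip":-0.6,"dp":[0,0,-0.25],"yaw":0},{"grip":-0.6,"dp":[0,0,-0.4],"yaw":0},{"grip":-0.6,"dp":[0,0,-0.55],"yaw":0},{"grip":-0.6,"dp":[0,0,-0.7],"yaw":0}]'
python3 -m creep '[{"grip":-0.6,"dp":[0,0,-0.3],"yaw":0},{"grip":-0.6,"dp":[0,0,-0.8],"yaw":0},{"grip":-0.6,"dp":[0,0,-1.5],"yaw":0},{"grip":-0.6,"dp":[0,0,-2.4],"yaw":0},{"grip":-0.6,"dp":[0,0,-2.6],"yaw":0}]'
python3 - <<'E'
from h import *
to(.458,-.1065,.145,72.7)
p,d=vision.capture("top");q,_=vision.capture("scene")
r=lambda a:cv2.resize(a,(400,400),interpolation=cv2.INTER_CUBIC)
cv2.imwrite("pics/g2.png",np.hstack([r(p[189:249,150:210]),r(q[110:190,150:230])]))
E
```

```text
clock: 3.95
position: [0.4594, 0.2032, 0.039]
tool_rot: [180.0, -0.0, 87.1]
contact_force: [-0.2, -0.2, 0.1]
finger_gap: 0.382
grip_force: 59.5
clock: 4.58
position: [0.4607, 0.2038, 0.1451]
tool_rot: [179.8, -0.1, 87.1]
contact_force: [0.0, -0.2, -1.7]
finger_gap: 0.382
grip_force: 59.5
at [0.4607 0.2038 0.1451] [ 1.7977e+02 -1.1000e-01  8.7090e+01] dp [-7.751e+00  3.260e-01  3.000e-03] yaw 2.879
```

View pics/g2.png

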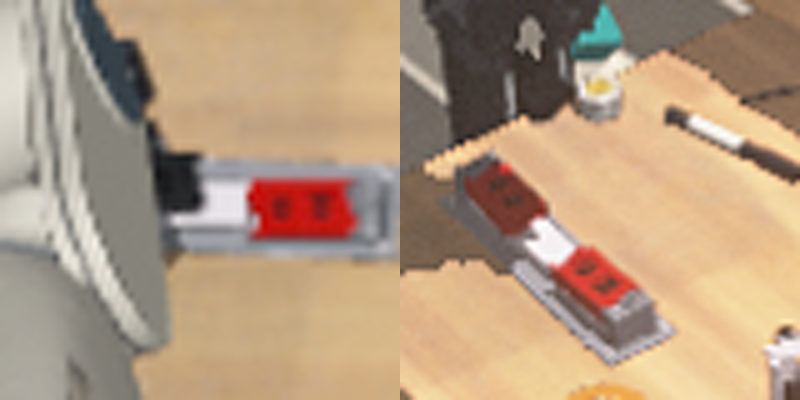

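The holder is out and hangs in the gripper. Both reds lie in place (crop (500,195) and (600,280)), with bare bar between them. Moving over the magazine.

```bash
python3 -m creep '[{"grip":-0.6,"dp":[-1.5,0.05,-0.1],"yaw":0.6},{"grip":-0.6,"dp":[-2.9,0.12,-0.1],"yaw":1.2},{"grip":-0.6,"dp":[-4.3,0.18,-0.1],"yaw":1.8},{"grip":-0.6,"dp":[-5.6,0.24,-0.1],"yaw":2.4},{"grip":-0.6,"dp":[-6.8,0.3,-0.1],"yaw":2.88}]'
python3 -c "
from h import *
to(.458,-.1065,.145,72.7)"
```

```text
clock: 5.3
position: [0.4565, -0.0706, 0.1454]
tool_rot: [-179.9, 0.0, 72.6]
contact_force: [1.0, 0.1, -1.4]
finger_gap: 0.386
grip_force: 59.6
at [ 0.4565 -0.0706  0.1454] [-1.7988e+02  2.0000e-02  7.2580e+01] dp [-0.844  0.304  0.009] yaw -0.023
```

```bash
python3 -m creep '[{"grip":-0.6,"dp":[-0.84,0.3,0],"yaw":0},{"grip":-0.6,"dp":[-0.84,0.3,0],"yaw":0},{"grip":-0.6,"dp":[-0.84,0.3,0],"yaw":0},{"grip":-0.6,"dp":[-0.84,0.3,0],"yaw":0}]'
python3 - <<'E'
from h import *
to(.458,-.1065,.145,72.7)
q,_=vision.capture("scene");p,_=vision.capture("top");cv2.imwrite("pics/s3.png",q);cv2.imwrite("pics/t3.png",p)
r=lambda a:cv2.resize(a,(400,500),interpolation=cv2.INTER_CUBIC)
cv2.imwrite("pics/g3.png",np.hstack([r(q[145:225,206:270]),r(p[190:240,238:278])]))
E
```

```text
clock: 5.8
position: [0.4586, -0.1037, 0.146]
tool_rot: [-179.9, -0.0, 72.8]
contact_force: [-0.1, 0.2, 0.2]
finger_gap: 0.381
grip_force: 59.6
at [ 0.4586 -0.1037  0.146 ] [-179.93   -0.     72.76] dp [-0.071  0.006  0.026] yaw 0.012
```

View pics/g3.png

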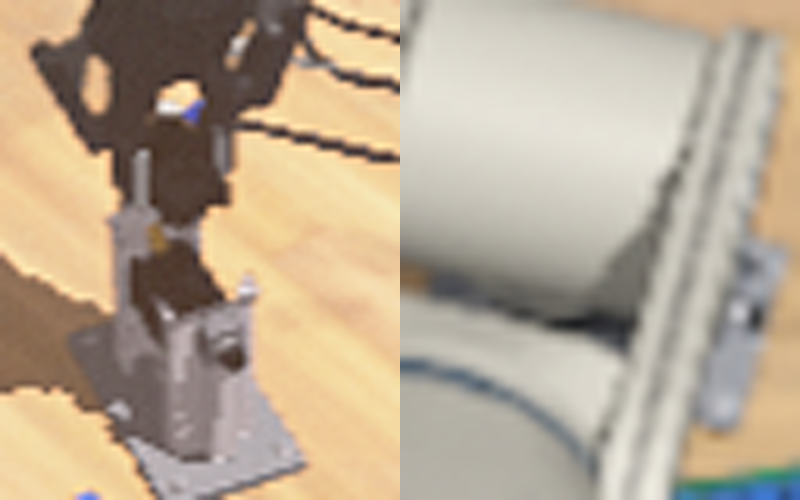

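The scene crop shows the held holder (about (175,165)) over the shaft, with the stack and one brass bolt below it ((175,280) and (155,237)). To check alignment, I overlay the outlines projected at my estimates.

Run:
```python
from h import *
def draw(img,n,box,k,items):
    x0,y0,x1,y1=box;o=cv2.resize(img[y0:y1,x0:x1],None,fx=k,fy=k,interpolation=cv2.INTER_CUBIC)
    for c,yaw,hx,hy,z,col in items:
        a=np.radians(yaw);X=np.array([np.cos(a),np.sin(a)]);Y=np.array([-np.sin(a),np.cos(a)])
        P=[[*(np.array(c)+sx*hx*X+sy*hy*Y),z] for sx,sy in((-1,-1),(1,-1),(1,1),(-1,1))]
        q=(proj(n,P)-[x0,y0]+.5)*k
        cv2.polylines(o,[q.astype(np.int32)],True,col,1)
    return o
m=(.458,-.1065);mag=[(m,-17.3,.039,.068,.008,(0,255,0)),(m,-17.3,.0188,.036,.099,(255,255,0)),(m,-17.3,.017,.034,.085,(0,0,255))]
s0=cv2.imread("pics/scene0.png");t0=cv2.imread("pics/top0.png");s3=cv2.imread("pics/s3.png")
h=(.4586,-.1037)
A=draw(t0,"top",(236,200,281,240),8,mag);B=draw(s0,"scene",(216,166,262,226),8,mag);C=draw(s3,"scene",(216,150,246,210),8,[(h,-17.3,.017,.034,.167,(0,255,0)),(h,-17.3,.017,.034,.153,(0,255,0)),mag[2]])
A=cv2.copyMakeBorder(A,0,480-A.shape[0],0,0,cv2.BORDER_CONSTANT)
o=np.hstack([A,B,C]);o=o[:,:];print(o.shape)
cv2.imwrite("pics/ov1.png",cv2.resize(o,(800,int(o.shape[0]*800/o.shape[1]))) if o.shape[1]>800 else o)
```

```text
(480, 968, 3)
```

View pics/ov1.png

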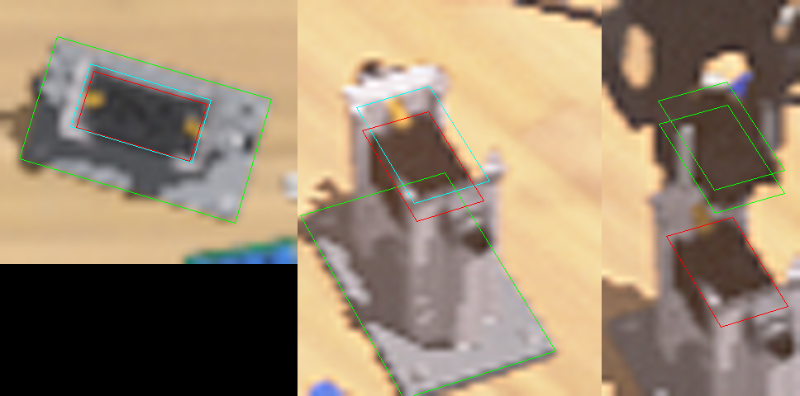

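The outlines fit the foot, the stack and the held holder within a pixel. Small correction, then lowering to just above the lead-in.

```bash
python3 -m creep '[{"grip":-0.6,"dp":[-0.06,0,0.4],"yaw":0},{"grip":-0.6,"dp":[-0.06,0,0.8],"yaw":0},{"grip":-0.6,"dp":[-0.06,0,0.8],"yaw":0},{"grip":-0.6,"dp":[-0.06,0,0.8],"yaw":0}]'
python3 -c "
from h import *
to(.458,-.1065,.1,72.7)"
```

```text
clock: 6.4
position: [0.4584, -0.1068, 0.1146]
tool_rot: [-180.0, 0.0, 72.7]
contact_force: [-0.2, 0.1, -0.2]
finger_gap: 0.381
grip_force: 59.6
at [ 0.4584 -0.1068  0.1146] [-179.99    0.     72.71] dp [ 0.003 -0.012  0.364] yaw 0.002
```

```bash
python3 -m creep '[{"grip":-0.6,"dp":[0,0,0.15],"yaw":0},{"grip":-0.6,"dp":[0,0,0.3],"yaw":0},{"grip":-0.6,"dp":[0,0,0.4],"yaw":0},{"grip":-0.6,"dp":[0,0,0.4],"yaw":0}]'
python3 -m creep '[{"grip":-0.6,"dp":[0,0,0.1],"yaw":0},{"grip":-0.6,"dp":[0,0,0.2],"yaw":0},{"grip":-0.6,"dp":[0,0,0.2],"yaw":0}]'
```

```text
clock: 6.9
position: [0.458, -0.1069, 0.0981]
tool_rot: [-180.0, 0.0, 72.7]
contact_force: [-1.4, 0.2, -0.6]
finger_gap: 0.387
grip_force: 59.6
clock: 7.28
position: [0.4585, -0.107, 0.0903]
tool_rot: [180.0, 0.0, 72.7]
contact_force: [0.8, -0.2, -0.2]
finger_gap: 0.381
grip_force: 59.6
```

```bash
python3 -m creep '[{"grip":-0.6,"dp":[0,0,0.1],"yaw":0},{"grip":-0.6,"dp":[0,0,0.2],"yaw":0},{"grip":-0.6,"dp":[0,0,0.2],"yaw":0}]'
python3 -m creep '[{"grip":-0.6,"dp":[0,0,0.1],"yaw":0},{"grip":-0.6,"dp":[0,0,0.2],"yaw":0},{"grip":-0.6,"dp":[0,0,0.2],"yaw":0}]'
```

```text
clock: 7.65
position: [0.4588, -0.107, 0.0826]
tool_rot: [179.9, -0.0, 72.7]
contact_force: [0.2, 0.7, 5.9]
finger_gap: 0.383
grip_force: 62.9
clock: 8.02
position: [0.459, -0.1071, 0.0747]
tool_rot: [179.9, -0.0, 72.7]
contact_force: [1.4, 1.4, 4.9]
finger_gap: 0.385
grip_force: 63.2
```

```bash
python3 -m creep '[{"grip":-0.6,"dp":[0,0,0.1],"yaw":0},{"grip":-0.6,"dp":[0,0,0.2],"yaw":0},{"grip":-0.6,"dp":[0,0,0.2],"yaw":0}]'
python3 -m creep '[{"grip":-0.6,"dp":[0,0,0.1],"yaw":0},{"grip":-0.6,"dp":[0,0,0.17],"yaw":0},{"grip":-0.6,"dp":[0,0,0.17],"yaw":0},{"grip":-0.6,"dp":[0,0,0.17],"yaw":0}]'
```

```text
clock: 8.4
position: [0.4591, -0.1071, 0.0668]
tool_rot: [179.9, -0.0, 72.7]
contact_force: [0.1, 1.3, 5.9]
finger_gap: 0.377
grip_force: 63.8
clock: 8.9
position: [0.4593, -0.1072, 0.0603]
tool_rot: [179.9, -0.0, 72.7]
contact_force: [0.1, 1.0, 7.4]
finger_gap: 0.387
grip_force: 64.2
```

```bash
python3 -m creep '[{"grip":-0.6,"dp":[0,0,0.08],"yaw":0},{"grip":-0.6,"dp":[0,0,0.08],"yaw":0},{"grip":-0.6,"dp":[0,0,0.08],"yaw":0}]'
python3 -m creep '[{"grip":-0.6,"dp":[0,0,-0.06],"yaw":0},{"grip":-0.6,"dp":[0,0,-0.12],"yaw":0},{"grip":-0.6,"dp":[0,0,-0.17],"yaw":0},{"grip":-0.6,"dp":[0,0,-0.17],"yaw":0}]'
```

```text
clock: 9.28
position: [0.4604, -0.1075, 0.0577]
tool_rot: [179.7, -0.0, 72.7]
contact_force: [1.1, 0.6, 12.3]
finger_gap: 0.386
grip_force: 67.2
clock: 9.78
position: [0.4591, -0.1071, 0.0637]
tool_rot: [179.9, -0.0, 72.7]
contact_force: [0.0, 1.0, 7.4]
finger_gap: 0.386
grip_force: 65.0
```

```bash
python3 -m creep '[{"grip":-0.6,"dp":[0,0,-0.05],"yaw":0},{"grip":-0.6,"dp":[0,0,-0.05],"yaw":0}]'
python3 - <<'E'
from h import *
q,_=vision.capture("scene");cv2.imwrite("pics/s4.png",q)
cv2.imwrite("pics/g4.png",cv2.resize(q[150:210,212:262],(500,600),interpolation=cv2.INTER_CUBIC))
E
```

```text
clock: 10.02
position: [0.4584, -0.1069, 0.0643]
tool_rot: [180.0, -0.0, 72.7]
contact_force: [5.2, -0.2, -13.6]
finger_gap: 0.382
grip_force: 66.2
```

View pics/g4.png

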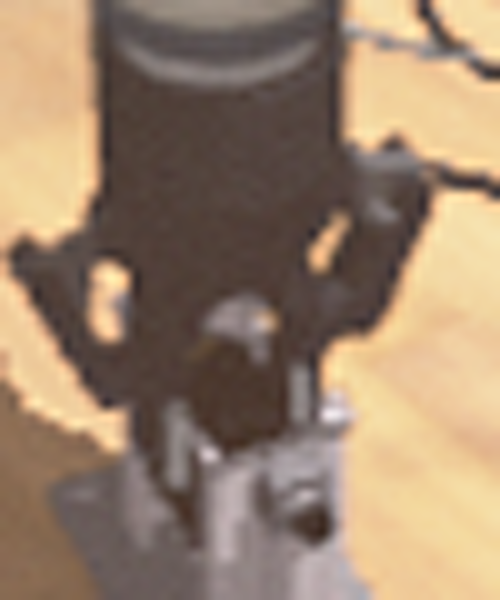

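The crop shows the holder down in the shaft between the fingers (about (240,390)). The upward tug met -13.6 N at home height, so the bolts hold. Easing off, then opening.

```bash
python3 -m creep '[{"grip":-0.6,"dp":[0,0,0.05],"yaw":0},{"grip":-0.6,"dp":[0,0,0.05],"yaw":0},{"grip":0,"dp":[0,0,0.05],"yaw":0},{"grip":0.6,"dp":[0,0,0.05],"yaw":0},{"grip":1,"dp":[0,0,0.05],"yaw":0}]'
python3 -m creep '[{"grip":1,"dp":[0,0,0],"yaw":0},{"grip":1,"dp":[0,0,0],"yaw":0},{"grip":1,"dp":[0,0,0],"yaw":0}]'
python3 -m creep '[{"grip":1,"dp":[0,0,-0.5],"yaw":0},{"grip":1,"dp":[0,0,-1.2],"yaw":0},{"grip":1,"dp":[0,0,-2],"yaw":0},{"grip":1,"dp":[0,0,-2.7],"yaw":0},{"grip":1,"dp":[0,0,-3.5],"yaw":0}]'
python3 -m creep '[{"grip":1,"dp":[1,0,0],"yaw":0},{"grip":1,"dp":[2,0,0],"yaw":0},{"grip":1,"dp":[3,0,0],"yaw":0},{"grip":1,"dp":[4,0,0],"yaw":0},{"grip":1,"dp":[4,0,0],"yaw":0}]'
python3 - <<'E'
from h import *
q,d=vision.capture("scene");p,e=vision.capture("top");cv2.imwrite("pics/s5.png",q);cv2.imwrite("pics/t5.png",p)
r=lambda a,w,h:cv2.resize(a,(w,h),interpolation=cv2.INTER_CUBIC)
cv2.imwrite("pics/g5.png",np.vstack([np.hstack([r(q[165:225,212:262],400,400),r(p[200:236,238:274],400,400)]),r(p[208:233,140:290],800,133)]))
u,v,P=cloud("top",e,(252,214,262,221));print(np.percentile(P[:,2],[10,50,90]))
E
```

```text
clock: 10.7
position: [0.4579, -0.1069, 0.0632]
tool_rot: [-180.0, 0.0, 72.7]
contact_force: [-0.1, -0.1, -0.8]
finger_gap: 0.901
grip_force: 0.0
clock: 11.08
position: [0.4583, -0.1069, 0.0633]
tool_rot: [-180.0, 0.0, 72.7]
contact_force: [0.9, -0.8, -0.8]
finger_gap: 1.002
grip_force: 0.0
clock: 11.7
position: [0.458, -0.1068, 0.2042]
tool_rot: [-180.0, 0.0, 72.7]
contact_force: [-0.3, 0.5, 0.1]
finger_gap: 0.997
grip_force: 0.0
clock: 12.32
position: [0.5065, 0.0478, 0.2034]
tool_rot: [180.0, -0.0, 72.9]
contact_force: [-0.2, -0.3, 0.8]
finger_gap: 0.997
grip_force: 0.0
[0.08080191 0.08471597 0.08855335]
```

View pics/g5.png

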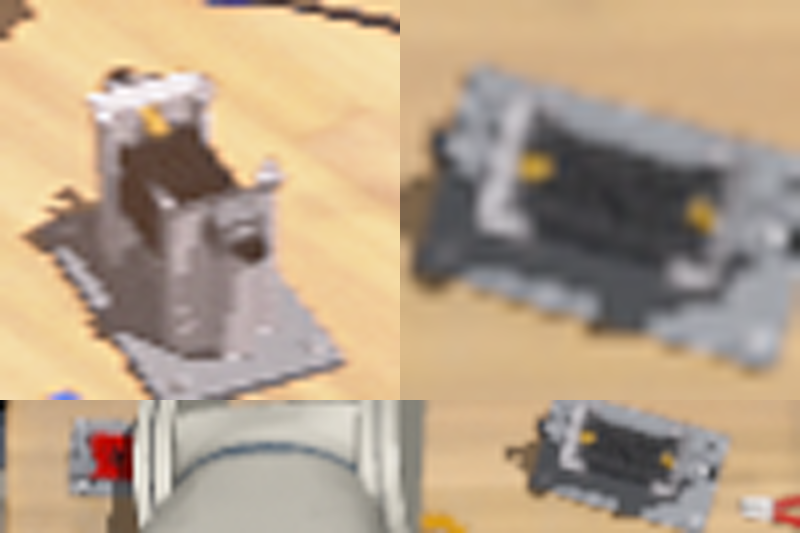

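Both brass bolts (535,165) and (700,212) stand out over the black top. Its height of 0.085 m is the home height, and the gripper is clear of everything. Handing in.

```bash
python3 -c "
from plant import order
print(order.hand_in())"
```

```text
the job is handed in; nothing more can be done
None
```

The black holder is latched in the spring magazine with both bolts out over it. The two red holders were still in their places on the rail after the lift, nothing else was touched, and the job is handed in at about 12.4 s.

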